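Swing the bench magnifier over the circuit board and press its switch

TASK

Push the swing arm of the bench magnifier round with a fingertip until its lens is centred over the chip in the middle of the green circuit board; then press the red switch on top of its post all the way down and let it come up again. Only push the arm: do not grip or lift it. Leave the board and everything else on the bench where they are.

Things in the scene. Friction and masses are not known exactly. Their poses are not given: they have to be found in the camera images.
- post_axis (a point): point on the upright axis of the magnifier's post, 128 mm above the table, at the level of the arm's rods. The post (24 mm thick, 160 mm tall) stands fixed on a round grey foot, 150 mm across and 18 mm high; place and turn of the foot vary.
- swing (a joint): angle of the swing arm about the vertical post axis, rad; grows anticlockwise seen from above; stops at -1.45 and 1.45; 0 is the middle of its swing, when the arm points roughly back towards the robot (the foot is turned by up to 0.25 rad either way). It starts between the two mats. A stiff pivot (about 0.22 N m, so 2 N at 110 mm from the axis): it moves only while pushed and stays where it is left.
- lens (a point): centre of the magnifier's round lens: clear glass in a white ring 112 mm across and 16 mm high, level, 200 mm out from the post axis, centre 128 mm above the table (ring from 120 to 136 mm). It moves with the arm.
- boom_mid (a point): middle of the swing arm, 90 mm out from the post axis, 128 mm above the table, between the two rods. The arm is two level aluminium rods side by side, each 10 mm thick, centres 13 mm either side of the arm's centre line (36 mm over both), bare from 40 to 131 mm from the axis; then a black block 44 mm wide up to the lens ring. Underside of the rods 123 mm above the table, top 133 mm.
- rod_left: the arm's rod, with its half of the black blocks at both ends, that lies on the robot's left when the arm points at the robot (+y of the arm's own frame, whose -x points from the post to the lens). Origin on the post axis, 111 mm above the table.
- rod_right: the other rod with its half of the blocks, at -y of the arm's own frame. Origin on the post axis, 111 mm above the table.
- boom (a joint): how far the arm has been lifted up the post, m; 0 as it rests on its collar; up to 0.03. It hangs there by its weight (about 3 N) only.
- switch_top (a point): centre of the top face of the round red push switch, 26 mm across, in a black housing on top of the post, on its axis, 178 mm above the table; presses straight down.
- switch (a joint): how far the switch is pressed, m: 0 up, 0.006 fully down (4.5 N); springs back.
- chip (a point): centre of the top of the black chip (20 x 12 mm) in the middle of the green board, 12 mm above the board's underside.
- board: green circuit board, 66 x 46 mm and 6 mm thick, parts on it up to 16 mm high, loose on one of two blue mats (110 x 150 mm, 3 mm thick, fixed) that lie left and right under the swing of the lens, centres 200 mm from the post axis. Origin at the centre of its underside, z up. It lies on either mat, so that the lens can reach it to within a few mm.
- speaker: round loudspeaker 68 mm across, 33 mm high, cone up, loose on the other mat. Origin at the centre of its underside.
- battery: blue block battery, 26 x 17 x 47 mm, standing loose at the edge of a mat. Origin at the centre of its underside.
- relay: orange relay, 22 x 18 x 20 mm, loose at the edge of the other mat. Origin at the centre of its underside.
- spool: yellow solder spool, 56 mm across, 40 mm high, standing loose on the table at the left. Origin at the centre of its underside.
- jar: amber jar with a red cap, 56 mm across, 65 mm high, loose on the table at the right. Origin at the centre of its underside.
- mug: blue mug, 80 mm across, 90 mm high, loose on the table at the left. Origin at the centre of its underside.
There are look-alikes about, which are no part of the job. What is meant by the board is not turquoise, and is the larger of those in its own colour.

How it is judged:
By the outcome, as a careful person would: the job done as asked, in the order asked, and still so for the second after the job is handed in, with the robot touching nothing.
It also fails if it takes over 45 s, if anything falls off the work surface, if the arm or the gripper's body presses on something with over 40 N, if the wrist force passes 120 N, or if a joint passes its speed limit or range.

ROBOT

A 6-joint arm with a two-finger parallel gripper is mounted at the origin on the work surface. World frame = base frame: x ahead of the robot, y to its left, z up, the work surface at z = 0. Lengths are in m, angles in rad, forces in N, time in s.
With the tool pointing down it reaches from about 0.25 to 0.725 m from the base axis. Payload 4 kg.
Tool frame: the origin (TCP) lies between the finger pads; the fingertips stand 17 mm ahead of it and the grasp point (between the pads) lies 2 mm behind it; z points along the fingers, x is the direction in which the jaws open and shut, and the axes are right-handed (so a half turn about z gives the same grasp; the last joint's range is limited). The gripper opens to 85 mm and grips with 20 to 120 N. Pads are 22 mm wide; open, the fingers measure 114 mm over their backs; the gripper's body (76 mm by 85 mm) begins 54 mm behind the grasp point. The pads swing forward as they close: fully open they stand 13 mm farther back than shut.
Start: joints at [1.297, 0.241, 0.005, 1.335, 0, 1.571], TCP at [0.135, 0.481, 0.248] pointing down, gripper open.
Joint ranges: [-2.72, 2.72], [-1.05, 1.87], [-1.09, 1.28], [-1.99, 2.15], [-1.42, 1.44], [-3.14, 3.14]. Speed limits (rad/s): [2.79, 2.79, 3.14, 3.14, 3.14, 3.14].

INTERFACE

Orientations are given as a unit quaternion [x, y, z, w].
In Python, from workcell import telemetry, cams, workorder gives the robot as it stands. The module is installed in compiled form; this text tells all that it offers.
- The arm moves only by the tool apply_moves, never from a script. Its argument "moves" is a list that holds one entry, the list of rows, each a list of 4 numbers: the shift along the tool's x, y, z in mm, then the turn about the tool's z in degrees. A call has exactly 10 rows; each row shifts and turns the pose as measured when the row begins, along the tool's axes as they then stand; what a row does not reach is not made up. A row lasts 1/10 s, in which the tool goes at most 50 mm and 8.59 degrees, less where a joint would pass 70% of its speed; a pose out of reach is approached as far as the arm can. A call with a gripper value outside its range is refused whole. "hand" is the gripper's target within -1 to 1 (fully open at 1, half-way at 0, shut at -1), set as the call begins (left out, the last holds). The fingers move at their own pace and stop on an object; the grip force is fixed at half the most. Time passes only in rows, so rows that do not move let the fingers close, or fill a call up. It gives the time, the measured TCP pose, the force and the opening at its end, in the units of the state.
- telemetry.get_obs(): the state, without advancing time (a new reading comes with each control period).
- cams.camera(name): name is "scene" or "side" or "wrist"; returns a dict with "color" (384x512x3 uint8, red, green, blue), "fovy" (degrees; the focal length in pixels is half the picture's height over the tangent of half this angle, whatever the lens; pixels are square), "cx", "cy" (the principal point, pixels), "k1" (the pictures are not rectified: a ray, as slopes to the right and down, at radius r is drawn at 1 + k1 r^2 times it, then the intrinsics apply), "camera_from_world" (4x4, takes a point from world to camera coordinates). Camera axes: x right, y down, z forward; pixel columns grow to the right and rows downward; lengths in m; the calibration is good to about 2 mm. A picture is of the moment at which its call begins. There is no depth.
- workorder.job_done(): hands the job in, once; it reports no verdict.
The state is a dict: "clock": time; "joint_pos": joint angles; "joint_vel": joint speeds; "tau": joint torques, N m; "eef_pos": TCP position; "tool_rot": TCP orientation; "ft_force": force on the tool from outside, world axes, zero at the start; "ft_torque": the same for the moment, N m; "grip_width": finger opening in m.
Only numpy, scipy, OpenCV 4.12 (cv2) and the standard library are available. Lean on these libraries where they do the work, as an engineer would, in place of code of your own. Each camera call takes 0.05 s, during which the arm holds its last target. There are 200 camera calls.

## Working session

There is one attempt and no reset: what is moved stays moved. The work goes in short steps, Python scripts to look and compute and a tool call to move; the robot and the scene stay as the last step left them, time stands still between calls to the robot, and variables do not carry over. Pictures are saved under pics/ and viewed, about 8 in all and at most 12, crops included, and the job is handed in when it is done.

Besides the shell and the picture viewer there is one more tool, called after "Emit:" by a JSON object that holds its "fn" and its "kwargs", one argument or row to a line. apply_moves: Moves the arm, as the interface text tells. Its arguments: {"type":"object","properties":{"moves":{"type":"array"},"hand":{"type":"number"}},"required":["moves"]}

```bash
mkdir -p pics
cat > h.py <<'E'
import numpy as np, cv2
from workcell import telemetry, cams, workorder
def K(c):
    h=c["color"].shape[0]; f=h/2/np.tan(np.radians(c["fovy"])/2)
    return np.array([[f,0,c["cx"]],[0,f,c["cy"]],[0,0,1.]]), np.array([c["k1"],0,0,0,0.])
def ray(c,px):
    k,d=K(c); T=np.array(c["camera_from_world"])
    u=cv2.undistortPoints(np.array(px,float).reshape(-1,1,2),k,d).reshape(-1,2)
    return -T[:3,:3].T@T[:3,3], np.c_[u,np.ones(len(u))]@T[:3,:3]
def onz(c,px,z):
    o,r=ray(c,px); return o+r*((z-o[2])/r[:,2])[:,None]
def proj(c,P):
    k,d=K(c); T=np.array(c["camera_from_world"])
    return cv2.projectPoints(np.array(P,float).reshape(-1,1,3),cv2.Rodrigues(T[:3,:3])[0],T[:3,3],k,d)[0].reshape(-1,2)
def save(n,im): cv2.imwrite("pics/"+n,cv2.cvtColor(im,cv2.COLOR_RGB2BGR))
E
python3 - <<'E'
from h import *
import pickle
C={n:cams.camera(n) for n in("scene","side","wrist")}
pickle.dump(C,open("c0.pkl","wb"))
for n in C: save(n+"0.png",C[n]["color"]); print(n,C[n]["fovy"],C[n]["k1"],ray(C[n],[[256,192]]))
s=telemetry.get_obs();print(s)
E
```

```text
scene 43.51362795163698 -0.06810120924540661 (array([1.08975527, 0.46589501, 1.15489399]), array([[-0.46291145, -0.35777729, -0.81107518]]))
side 45.42079417524255 -0.03746225965345733 (array([-0.15577571, -0.83831387,  0.87445219]), array([[ 0.50055622,  0.64257991, -0.5804626 ]]))
wrist 71.51559232329062 -0.05047844943684081 (array([0.05879895, 0.50345762, 0.37265244]), array([[ 0.29835114, -0.0785022 , -0.95124505]]))
{'clock': 0.15, 'joint_pos': array([1.29701061e+00, 2.41220718e-01, 4.06618631e-03, 1.33522657e+00,
       2.75322295e-05, 1.57076570e+00]), 'joint_vel': array([ 1.70660024e-05, -2.37580143e-03,  3.51071311e-03,  8.05850094e-04,
       -7.56159670e-04,  4.34977139e-04]), 'tau': array([-7.88204816e-04, -3.72634041e+01,  2.52639341e+01,  1.23441126e-02,
       -4.07967991e-05,  6.20683025e-06]), 'eef_pos': array([0.13506059, 0.48094892, 0.24763946]), 'tool_rot': array([ 7.96977983e-01,  6.04007836e-01, -6.39844467e-04,  4.67617315e-04]), 'ft_force': array([-0.49576486, -0.19097734, -0.54049228]), 'ft_torque': array([ 0.01159054,  0.03502257, -0.02344894]), 'grip_width': 0.08548747679056293}
```

View pics/scene0.png

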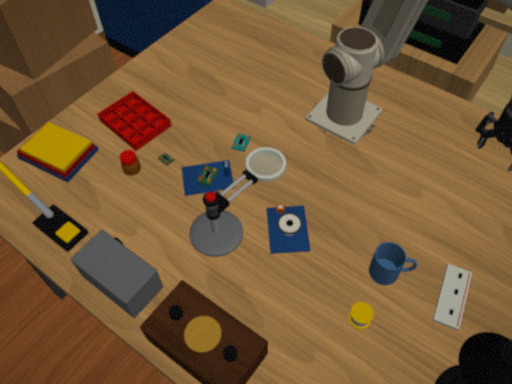

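View pics/side0.png

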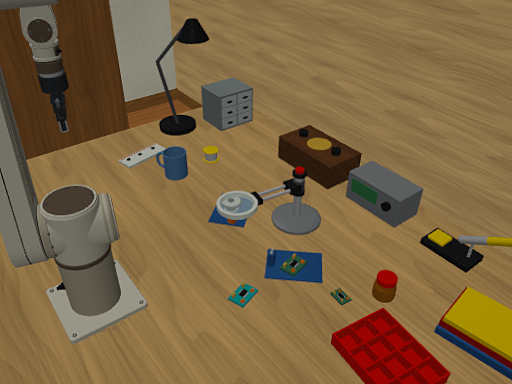

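The scene picture shows three candidate boards: green on the right mat at (207,175) in scene and (292,264) in side, a small green one at (166,158) / (342,296), and a turquoise one at (242,142) / (243,294). I take the one on the mat. The lens is at (266,164) and the red switch at (210,198). Next I measure these and check a crop.

Run:
```python
from h import *
import pickle
C=pickle.load(open("c0.pkl","rb"))
def blob(c,mask,near):
    n,l,s,ce=cv2.connectedComponentsWithStats(mask.astype(np.uint8))
    i=min((i for i in range(1,n) if s[i,4]>15),key=lambda i:np.hypot(*(ce[i]-near)))
    return l==i,ce[i],s[i]
def hsv(c): return cv2.cvtColor(c["color"],cv2.COLOR_RGB2HSV).astype(int)
near={"scene":dict(red=(210,198),green=(207,175),small=(166,158),lens=(266,164)),"side":dict(red=(300,171),green=(292,264),small=(342,296),lens=(237,205))}
for n in near:
    c=C[n];h=hsv(c);H,S,V=h[...,0],h[...,1],h[...,2]
    m,ce,s=blob(c,((H<6)|(H>174))&(S>150)&(V>80),near[n]["red"]); print(n,"red",ce,s,"z.175",onz(c,[ce],.175))
    for k in("green","small"):
        g=(H>35)&(H<80)&(S>60)
        m,ce,s=blob(c,g,near[n][k]); hull=cv2.convexHull(np.argwhere(m)[:,::-1].astype(np.int32))
        r=cv2.minAreaRect(onz(c,hull.reshape(-1,2),.009)[:,:2].astype(np.float32)); print(n,k,ce,s[4],r)
    # lens ring
    w=(S<40)&(V>150); m,ce,s=blob(c,w,near[n]["lens"]); cc=max(cv2.findContours(m.astype(np.uint8),0,1)[0],key=len)
    P=onz(c,cc.reshape(-1,2),.128)[:,:2].astype(np.float32); print(n,"lens",s,cv2.minEnclosingCircle(P), cv2.fitEllipse(P))
a=C["scene"]["color"][120:260,150:330]; b=C["side"]["color"][150:290,200:380]
save("crop1.png",cv2.resize(np.vstack([a,b]),None,fx=2.1,fy=2.1,interpolation=2)) if 0 else save("crop1.png",cv2.resize(np.hstack([a,b]),None,fx=2.2,fy=2.2,interpolation=2))
# switch triangulation
```

```text
scene red [210.11494253 196.40229885] [205 192  11  10  87] z.175 [[ 0.60866996 -0.05113537  0.175     ]]
scene green [207.59848485 175.99242424] 132 ((0.4721626341342926, -0.19570480287075043), (0.061964958906173706, 0.041926611214876175), 14.319221496582031)
scene small [166.04444444 158.42222222] 45 ((0.4955323040485382, -0.34094756841659546), (0.028268733993172646, 0.034890346229076385), 35.728431701660156)
scene lens [246 148  40  30 286] ((0.40720459818840027, -0.026158958673477173), 0.055229537189006805) ((0.4067307114601135, -0.02605973370373249), (0.1042669489979744, 0.1080980971455574), 10.678881645202637)
side red [299.3        169.86666667] [295 166  10   8  60] z.175 [[ 0.61097349 -0.0511195   0.175     ]]
side green [292.7382199  265.35602094] 191 ((0.4675905406475067, -0.20314885675907135), (0.06536491215229034, 0.044618070125579834), 15.859342575073242)
side small [340.18556701 296.5257732 ] 97 ((0.48954468965530396, -0.35590100288391113), (0.04446033760905266, 0.03163808956742287), 84.96765899658203)
side lens [216 191  41  25 234] ((0.41611605882644653, -0.01862703636288643), 0.05596118047833443) ((0.41575226187705994, -0.018805453553795815), (0.10715518146753311, 0.10813514143228531), 75.95784759521484)
```

View pics/crop1.png

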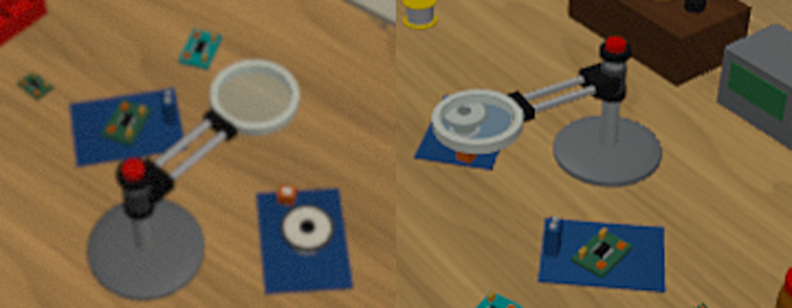

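The crop confirms the choice. The board on the right mat measures about 65 x 44 mm with a black chip, centred near (0.470, -0.199), while the other green one measures about 30-45 mm. The post is at (0.610, -0.051), and the lens at (0.411, -0.022) is 201 mm from the axis, as it should be. The chip is 204 mm from the axis, so the arm needs about +0.96 rad. First I turn the tool along the arm and shut the fingers.

Emit:
{"fn": "apply_moves", "kwargs": {
  "moves": [
    [[0,0,0,8.26],[0,0,0,8.26],[0,0,0,8.26],[0,0,0,8.26],[0,0,0,8.26],[0,0,0,8.26],[0,0,0,8.26],[0,0,0,8.26],[0,0,0,8.26],[0,0,0,8.26]]
  ],
  "hand": -1
}}

```text
clock: 1.15
eef_pos: [0.1343, 0.4783, 0.2434]
tool_rot: [0.995, -0.1, -0.001, 0.006]
ft_force: [0.3, -0.7, -0.8]
grip_width: -0.0
```

```bash
cat > st.py <<'E'
from h import *
from scipy.spatial.transform import Rotation as R
import sys
def st():
    s=telemetry.get_obs(); r=R.from_quat(s["tool_rot"]).as_matrix()
    print("t",s["clock"],"p",s["eef_pos"].round(4),"ang",np.arctan2(r[1,0],r[0,0]).round(3),"tiltz",r[:,2].round(3),"F",s["ft_force"].round(1),"w",s["grip_width"].round(3))
    return s["eef_pos"],r
if __name__=="__main__":
    p,r=st()
    if len(sys.argv)>3: print("tool shift mm",(r.T@(np.array(sys.argv[1:4],float)-p)*1e3).round(1))
E
python3 - <<'E'
from st import *
p,r=st()
post=np.array([.610,-.051]);a=-.145
u=np.array([np.cos(a),np.sin(a)]); v=np.array([np.sin(a),-np.cos(a)]) # tool x,y
tg=post-u*.105-v*(.029+.045)
print(tg,(r.T@(np.r_[tg,.248]-p)*1e3).round(1))
E
```

```text
Traceback (most recent call last):
  File "st.py", line 6, in st
    print("t",s["clock"],"p",s["eef_pos"].round(4),"ang",np.arctan2(r[1,0],r[0,0]).round(3),"tiltz",r[:,2].round(3),"F",s["ft_force"].round(1),"w",s["grip_width"].round(3))
                                                                                                                                                   ^^^^^^^^^^^^^^^^^^^^^
AttributeError: 'float' object has no attribute 'round'
```

```bash
sed -i 's/s\["grip_width"\].round(3)/s["grip_width"]/' st.py
python3 - <<'E'
from st import *
p,r=st()
post=np.array([.610,-.051]);a=-.145
u=np.array([np.cos(a),np.sin(a)]); v=np.array([np.sin(a),-np.cos(a)]) # tool x,y
tg=post-u*.105-v*(.029+.045)
print(tg,(r.T@(np.r_[tg,.248]-p)*1e3).round(1))
E
```

```text
t 1.15 p [0.1343 0.4783 0.2434] ang -0.201 tiltz [-0.003 -0.011 -1.   ] F [ 0.3 -0.7 -0.8] w -2.7362647260877396e-05
[0.51679432 0.03739514] [462.8 355.7  -0.9]
```

Emit:
{"fn": "apply_moves", "kwargs": {
  "moves": [
    [[38,29,-0.5,-0.3],[38,29,-0.5,-0.3],[38,29,-0.5,-0.3],[38,29,-0.5,-0.3],[38,29,-0.5,-0.3],[38,29,-0.5,-0.3],[38,29,-0.5,-0.3],[38,29,-0.5,-0.3],[38,29,-0.5,-0.3],[38,29,-0.5,-0.3]]
  ]
}}

```text
clock: 2.15
eef_pos: [0.4646, 0.118, 0.2485]
tool_rot: [0.998, -0.067, -0.002, 0.006]
ft_force: [0.2, 0.6, -0.2]
grip_width: 0.0001
```

```bash
python3 st.py .517 .037 .126
```

```text
t 2.15 p [0.4646 0.118  0.2485] ang -0.135 tiltz [-0.004 -0.011 -1.   ] F [ 0.2  0.6 -0.2] w 7.324380536352397e-05
tool shift mm [ 63.2  71.8 123.2]
```

Emit:
{"fn": "apply_moves", "kwargs": {
  "moves": [
    [[16,18,0,0],[16,18,0,0],[16,18,0,0],[16,18,5,0],[0,0,25,0],[0,0,25,0],[0,0,25,0],[0,0,25,0],[0,0,15,0],[0,0,0,0]]
  ]
}}

```text
clock: 3.15
eef_pos: [0.5228, 0.0248, 0.1217]
tool_rot: [0.997, -0.074, -0.003, 0.006]
ft_force: [-1.2, 0.3, 0.6]
grip_width: 0.0001
```

```bash
python3 st.py .517 .037 .126
python3 - <<'E'
from h import *
c=cams.camera("side"); save("side1.png",cv2.resize(c["color"][120:320,150:400],None,fx=3,fy=3))
E
```

```text
t 3.15 p [0.5228 0.0248 0.1217] ang -0.149 tiltz [-0.007 -0.012 -1.   ] F [-1.2  0.3  0.6] w 8.250634354350442e-05
tool shift mm [ -7.6 -11.1  -4.4]
```

View pics/side1.png

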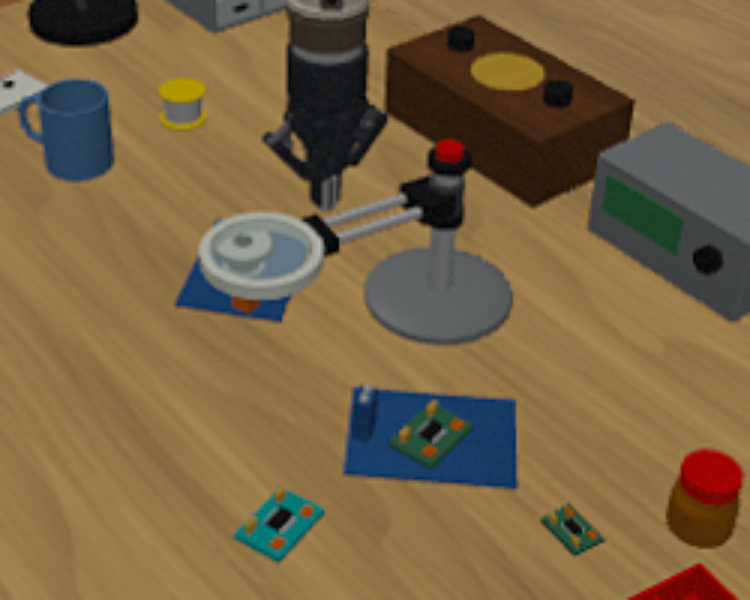

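Emit:
{"fn": "apply_moves", "kwargs": {
  "moves": [
    [[-2,7,-0.7,0],[-2,7,-0.7,0],[-2,7,-0.7,0],[-1,6,-0.7,0],[-1.3,5.5,-0.5,-2.86],[-1.3,5.5,-0.5,-2.86],[-1.3,5.5,-0.5,-2.86],[-1.3,5.5,-0.5,-2.86],[-1.3,5.5,-0.5,-2.86],[-1.3,5.5,-0.5,-2.86]]
  ]
}}

```text
clock: 4.2
eef_pos: [0.5048, -0.0352, 0.1359]
tool_rot: [0.997, 0.082, 0.002, 0.001]
ft_force: [1.1, 2.7, -2.1]
grip_width: -0.0003
```

```bash
cat > rel.py <<'E'
from st import *
p,r=st(); d=r.T@(np.array([.610,-.051,.125])-p)*1e3; print("post in tool",d.round(1))
E
cat > lens.py <<'E'
from rel import *
for n,guess in(("scene",None),("side",None)):
    c=cams.camera(n); h=cv2.cvtColor(c["color"],cv2.COLOR_RGB2HSV).astype(int)
    w=((h[...,1]<40)&(h[...,2]>140)).astype(np.uint8)
    nn,l,s,ce=cv2.connectedComponentsWithStats(w)
    for i in range(1,nn):
        if s[i,4]<80: continue
        cc=max(cv2.findContours((l==i).astype(np.uint8),0,1)[0],key=len)
        P=onz(c,cc.reshape(-1,2),.128)[:,:2].astype(np.float32)
        q,rad=cv2.minEnclosingCircle(P); q=np.array(q);dd=q-[.610,-.051]; 
        if .03<rad<.075 and .17<np.hypot(*dd)<.23: print(n,"lens",q.round(4),"rad",round(rad,4),"R",np.hypot(*dd).round(4),"ang",np.arctan2(-dd[1],-dd[0]).round(3),s[i])
E
python3 lens.py
```

```text
t 4.2 p [ 0.5048 -0.0352  0.1359] ang 0.163 tiltz [ 0.005 -0.002 -1.   ] F [ 1.1  2.7 -2.1] w -0.0003179937955996025
post in tool [101.2  32.6  11.4]
scene lens [ 0.4026 -0.0634] rad 0.0537 R 0.2078 ang 0.06 [252 141  20  30 170]
side lens [ 0.4139 -0.0503] rad 0.0745 R 0.1961 ang -0.004 [222 195  47  31 481]
```

Emit:
{"fn": "apply_moves", "kwargs": {
  "moves": [
    [[-1.3,5.3,1.2,-2.5],[-1.3,5.3,1.2,-2.5],[-1.3,5.3,1.2,-2.5],[-1.3,5.3,1,-2.5],[-1.3,5.3,1,-2.5],[-1.3,5.3,1,-2.5],[-1.3,5.3,1,-2.5],[-1.3,5.3,0.5,-2.5],[-1.3,5.3,0.5,-2.5],[-1.3,5.3,0,-2.5]]
  ]
}}

```text
clock: 5.3
eef_pos: [0.5096, -0.0862, 0.1336]
tool_rot: [0.955, 0.298, 0.005, -0.003]
ft_force: [-0.7, 2.4, -0.2]
grip_width: 0.0001
```

```bash
python3 lens.py
```

```text
t 5.3 p [ 0.5096 -0.0862  0.1336] ang 0.604 tiltz [ 0.008  0.009 -1.   ] F [-0.7  2.4 -0.2] w 6.606204703907468e-05
post in tool [102.5  28.    9.8]
scene lens [ 0.46  -0.183] rad 0.044 R 0.1998 ang 0.722 [200 138  15  23 106]
side lens [ 0.45   -0.1612] rad 0.0565 R 0.1943 ang 0.603 [258 211  44  29 391]
```

Emit:
{"fn": "apply_moves", "kwargs": {
  "moves": [
    [[-1.2,4.8,2,-2.2],[-1.2,4.8,2,-2.2],[-0.8,3.2,1.5,-1.5],[-0.5,2,1,-1],[0,0,0.5,0],[0,-5,0,0],[0,-20,0,0],[0,-30,0,0],[0,-30,0,0],[0,-15,0,0]]
  ]
}}

```text
clock: 6.4
eef_pos: [0.4494, -0.0241, 0.1281]
tool_rot: [0.937, 0.348, 0.007, -0.0]
ft_force: [1.2, -0.0, 0.2]
grip_width: 0.0001
```

```bash
python3 lens.py
python3 - <<'E'
from h import *
c=cams.camera("side"); d=cams.camera("scene")
save("v2.png",np.vstack([cv2.resize(c["color"][180:300,200:360],None,fx=3.6,fy=2.5)[:300],cv2.resize(d["color"][120:240,160:320],None,fx=3.6,fy=2.5)]))
E
```

```text
t 6.4 p [ 0.4494 -0.0241  0.1281] ang 0.711 tiltz [ 0.014  0.006 -1.   ] F [ 1.2 -0.   0.2] w 0.00014016213911601883
post in tool [104.  125.2   5.2]
scene lens [ 0.4593 -0.1867] rad 0.0563 R 0.2028 ang 0.733 [190 134  39  28 355]
side lens [ 0.4663 -0.1813] rad 0.0565 R 0.194 ang 0.736 [268 213  44  28 422]
```

View pics/v2.png

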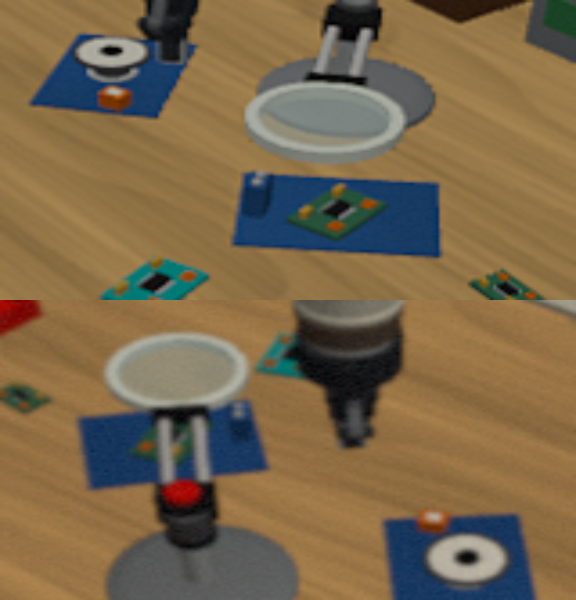

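The side crop shows the lens (323,120) beside the board (338,207), unoccluded, with the fingers clear of the arm. Both views put the arm at about 0.735. Next I refine the chip position from its dark pixels.

Run:
```python
from h import *
import pickle
C=pickle.load(open("c0.pkl","rb")); c=cams.camera("side")
out=[]
for n,cc,g in(("scene",C["scene"],(207.6,176)),("side",C["side"],(292.7,264)),("side now",c,(292.7,264))):
    V=cc["color"].max(2).astype(int); x,y=int(g[0]),int(g[1])
    m=np.zeros(V.shape,np.uint8); m[y-7:y+8,x-8:x+9]=V[y-7:y+8,x-8:x+9]<50
    k,l,s,ce=cv2.connectedComponentsWithStats(m)
    for i in range(1,k):
        if s[i,4]>3: print(n,ce[i].round(1),s[i,4],onz(cc,[ce[i]],.0145)[0].round(4))
for z in(0.168,.178):
  pass
# triangulate red blob & rays
(o1,r1),(o2,r2)=ray(C["scene"],[[210.1,196.4]]),ray(C["side"],[[299.3,169.9]])
A=np.c_[r1[0],-r2[0]]; t=np.linalg.lstsq(A,o2-o1,rcond=None)[0]; print("red",o1+r1[0]*t[0],o2+r2[0]*t[1])
```

```text
scene [206.9 174. ] 19 [ 0.4719 -0.1965  0.0145]
side [293.3 263.1] 30 [ 0.4678 -0.2034  0.0145]
side now [293.3 263.1] 30 [ 0.4678 -0.2034  0.0145]
red [ 0.60899016 -0.05084381  0.17561851] [ 0.61015912 -0.05196614  0.17563685]
```

Emit:
{"fn": "apply_moves", "kwargs": {
  "moves": [
    [[0,10,0,-2],[0,20,0,-2],[0,20,0,-1.6],[0,10,0,0],[0,4,0,0],[0,0,0,0],[0,0,0,0],[0,0,0,0],[0,0,0,0],[0,0,0,0]]
  ]
}}

```text
clock: 7.65
eef_pos: [0.5007, -0.0763, 0.1288]
tool_rot: [0.92, 0.392, 0.009, 0.002]
ft_force: [0.2, 0.1, 0.3]
grip_width: 0.0
```

```bash
python3 rel.py
```

```text
t 7.65 p [ 0.5007 -0.0763  0.1288] ang 0.806 tiltz [ 0.018  0.004 -1.   ] F [0.2 0.1 0.3] w 2.1248918968098667e-05
post in tool [93.8 61.3  5.8]
```

Emit:
{"fn": "apply_moves", "kwargs": {
  "moves": [
    [[-2,8,0,0],[-2,8,0,0],[-2,4,0,0],[0,2.5,0,0],[0,2,0,0],[0,2,0,0],[0,1.5,0,0],[0,1,0,0],[0,0,0,0],[0,0,0,0]]
  ]
}}

```text
clock: 8.65
eef_pos: [0.5171, -0.1016, 0.1288]
tool_rot: [0.92, 0.392, 0.008, -0.0]
ft_force: [-0.9, 0.5, 1.4]
grip_width: 0.0006
```

```bash
python3 lens.py
```

```text
t 8.65 p [ 0.5171 -0.1016  0.1288] ang 0.806 tiltz [ 0.014  0.006 -1.   ] F [-0.9  0.5  1.4] w 0.0005821300684190267
post in tool [100.8  32.    5.4]
scene lens [ 0.4701 -0.2005] rad 0.0506 R 0.2048 ang 0.819 [187 136  23  27 158]
side lens [ 0.4703 -0.1855] rad 0.0567 R 0.1939 ang 0.766 [271 213  44  29 382]
```

Emit:
{"fn": "apply_moves", "kwargs": {
  "moves": [
    [[0,1.5,0,0],[0,1.5,0,0],[0,1.5,0,0],[0,1,0,0],[0,0.5,0,0],[0,0,0,0],[0,0,0,0],[0,0,0,0],[0,0,0,0],[0,0,0,0]]
  ]
}}

```text
clock: 9.75
eef_pos: [0.5204, -0.106, 0.1286]
tool_rot: [0.92, 0.392, 0.007, -0.001]
ft_force: [-2.1, 0.9, 2.2]
grip_width: -0.0001
```

```bash
python3 lens.py
```

```text
t 9.75 p [ 0.5204 -0.106   0.1286] ang 0.807 tiltz [ 0.012  0.006 -1.   ] F [-2.1  0.9  2.2] w -0.0001371329758320101
post in tool [101.7  26.6   5. ]
scene lens [ 0.4743 -0.205 ] rad 0.0512 R 0.2053 ang 0.849 [184 136  24  27 171]
side lens [ 0.4776 -0.193 ] rad 0.0568 R 0.1942 ang 0.82 [275 214  44  28 372]
```

Emit:
{"fn": "apply_moves", "kwargs": {
  "moves": [
    [[0,-3,0,0],[0,-15,0,0],[0,-30,0,0],[0,-30,0,0],[0,-15,-20,0],[0,0,-40,0],[0,0,-35,0],[0,0,0,0],[0,0,0,0],[0,0,0,0]]
  ]
}}

```text
clock: 10.85
eef_pos: [0.4545, -0.0404, 0.2258]
tool_rot: [0.92, 0.392, 0.013, 0.004]
ft_force: [0.2, -0.1, -0.8]
grip_width: 0.0001
```

```bash
python3 lens.py
python3 - <<'E'
from st import *
c=cams.camera("side"); d=cams.camera("scene"); w=cams.camera("wrist")
print("wrist px chip/lens/switch",proj(w,[[.47,-.2,.015],[.47,-.2,.128],[.61,-.051,.178]]).round())
save("v3.png",np.vstack([np.hstack([c["color"][180:300,200:360],d["color"][120:240,160:320]]).repeat(2,0).repeat(2,1)[:240],cv2.resize(w["color"],(640,480))[:360]]))
E
```

```text
t 10.85 p [ 0.4545 -0.0404  0.2258] ang 0.807 tiltz [ 0.026  0.003 -1.   ] F [ 0.2 -0.1 -0.8] w 8.27310903560651e-05
post in tool [ 97.8 117.8 104.8]
scene lens [ 0.4708 -0.1977] rad 0.0568 R 0.2022 ang 0.811 [184 134  39  29 354]
side lens [ 0.4776 -0.193 ] rad 0.0568 R 0.1942 ang 0.82 [275 214  44  28 429]
wrist px chip/lens/switch [[179. 252.]
 [152. 310.]
 [367. 346.]]
```

View pics/v3.png

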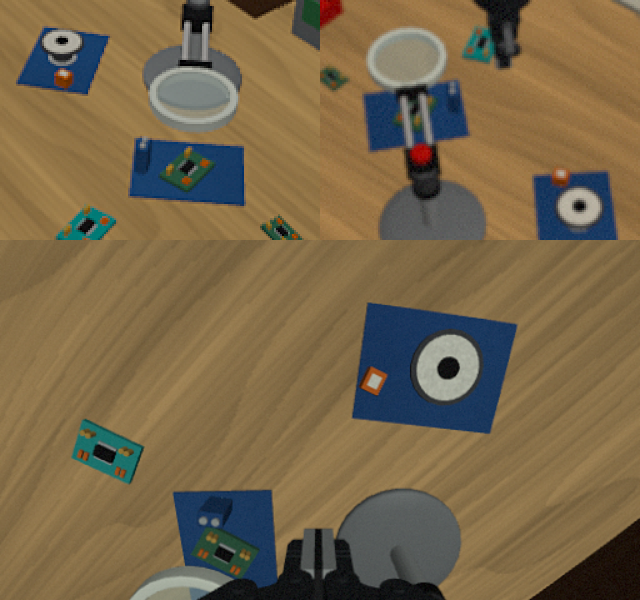

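The lens and chip angles agree in each view: 0.811 against 0.812 in scene, 0.820 against 0.820 in side. Only the fixed radial gap of a few mm remains. Nothing else has moved. Next I go above the switch.

```bash
python3 st.py .6096 -.0514 .215
```

```text
t 11.1 p [ 0.4537 -0.0404  0.225 ] ang 0.806 tiltz [ 0.023  0.004 -1.   ] F [-0.2  0.1  0.5] w 0.0005249741026549753
tool shift mm [ 99.8 120.   13.6]
```

Emit:
{"fn": "apply_moves", "kwargs": {
  "moves": [
    [[10,12,-1,0],[20,24,-1,0],[25,30,-1,0],[20,24,0,0],[11,13,0,0],[5,6,0,0],[0,0,0,0],[0,0,0,0],[0,0,0,0],[0,0,0,0]]
  ]
}}

```text
clock: 12.1
eef_pos: [0.5945, -0.0508, 0.2237]
tool_rot: [0.92, 0.392, 0.005, -0.0]
ft_force: [-0.0, -0.2, -0.9]
grip_width: 0.0
```

```bash
python3 st.py .6096 -.0514 .198
```

```text
t 12.1 p [ 0.5945 -0.0508  0.2237] ang 0.805 tiltz [ 0.009  0.005 -1.   ] F [-0.  -0.2 -0.9] w 9.636152173673153e-06
tool shift mm [ 9.8 11.2 25.8]
```

Emit:
{"fn": "apply_moves", "kwargs": {
  "moves": [
    [[5,5.5,0,0],[5,5.5,0,0],[0,0,0,0],[0,0,6,0],[0,0,6,0],[0,0,5,0],[0,0,3,0],[0,0,0,0],[0,0,0,0],[0,0,0,0]]
  ]
}}

```text
clock: 13.1
eef_pos: [0.6094, -0.051, 0.2025]
tool_rot: [0.92, 0.392, 0.005, -0.001]
ft_force: [0.7, 0.5, 0.3]
grip_width: -0.0
```

```bash
python3 st.py .6096 -.0514 .187
python3 - <<'E'
from h import *
c=cams.camera("side"); d=cams.camera("scene")
save("v4.png",np.hstack([cv2.resize(x,None,fx=5,fy=5) for x in (c["color"][130:200,260:340],d["color"][160:230,170:250])]))
E
```

```text
t 13.1 p [ 0.6094 -0.051   0.2025] ang 0.805 tiltz [ 0.008  0.005 -1.   ] F [0.7 0.5 0.3] w -5.035572151365718e-06
tool shift mm [-0.3  0.4 15.5]
```

View pics/v4.png

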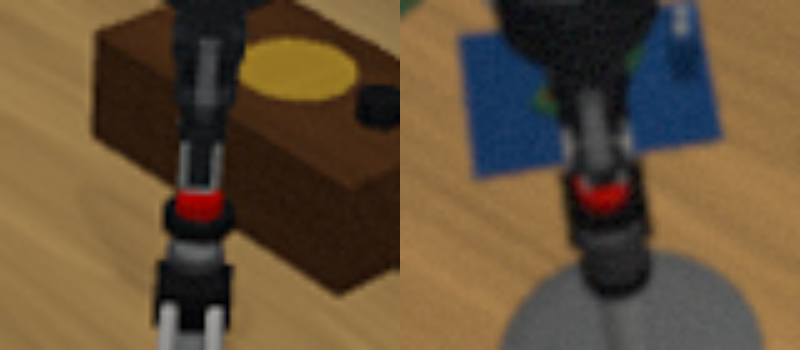

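The fingertips stand centred just above the red switch in both views, at (200,190) and (600,185). I press in small steps and watch the force.

Emit:
{"fn": "apply_moves", "kwargs": {
  "moves": [
    [[0,0,2.5,0],[0,0,2.5,0],[0,0,2.5,0],[0,0,2,0],[0,0,2,0],[0,0,1.5,0],[0,0,1,0],[0,0,1,0],[0,0,0.5,0],[0,0,0.5,0]]
  ]
}}

```text
clock: 14.2
eef_pos: [0.61, -0.051, 0.1932]
tool_rot: [0.92, 0.392, 0.008, 0.001]
ft_force: [-2.0, -0.8, 3.4]
grip_width: 0.0001
```

```bash
python3 st.py
```

```text
t 14.2 p [ 0.61   -0.051   0.1932] ang 0.805 tiltz [ 0.016  0.004 -1.   ] F [-2.  -0.8  3.4] w 5.8305980147933924e-05
```

Emit:
{"fn": "apply_moves", "kwargs": {
  "moves": [
    [[0,0,2,0],[0,0,2,0],[0,0,2,0],[0,0,2,0],[0,0,2,0],[0,0,2,0],[0,0,2,0],[0,0,2,0],[0,0,2,0],[0,0,2,0]]
  ]
}}

```text
clock: 15.2
eef_pos: [0.6098, -0.051, 0.193]
tool_rot: [0.92, 0.392, 0.015, 0.005]
ft_force: [-4.6, 0.8, 11.3]
grip_width: -0.0002
```

```bash
python3 st.py
```

```text
t 15.2 p [ 0.6098 -0.051   0.193 ] ang 0.805 tiltz [ 0.033  0.002 -0.999] F [-4.6  0.8 11.3] w -0.00019615087721490632
```

Run:
```python
from h import *
c=cams.camera("side"); d=cams.camera("scene")
save("v5.png",np.hstack([cv2.resize(x,None,fx=5,fy=5) for x in (c["color"][130:200,260:340],d["color"][160:230,170:250])]))
```

```text
(no output)
```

View pics/v5.png

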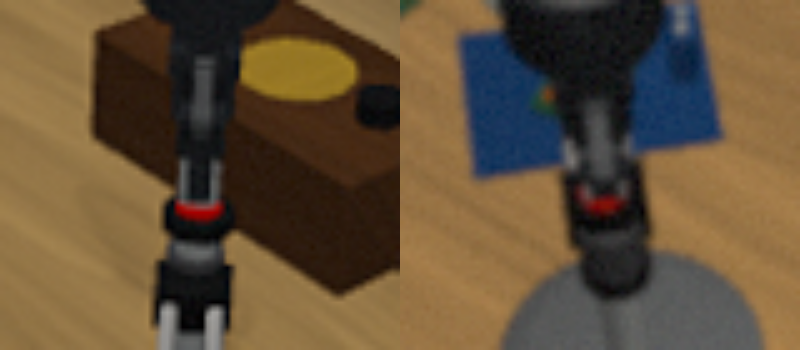

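The red dome has shrunk in side from about 28 to 15 px, and the force rose to 11 N without further travel, so the switch looks bottomed. I press slightly harder to be sure, then lift.

Emit:
{"fn": "apply_moves", "kwargs": {
  "moves": [
    [[0,0,3,0],[0,0,3,0],[0,0,3.5,0],[0,0,3.5,0],[0,0,3.5,0],[0,0,3.5,0],[0,0,3.5,0],[0,0,3.5,0],[0,0,3.5,0],[0,0,3.5,0]]
  ]
}}

```text
clock: 16.3
eef_pos: [0.6094, -0.0509, 0.1929]
tool_rot: [0.92, 0.391, 0.027, 0.011]
ft_force: [-8.7, -0.1, 18.1]
grip_width: 0.0
```

```bash
python3 st.py
```

```text
t 16.3 p [ 0.6094 -0.0509  0.1929] ang 0.805 tiltz [ 0.059  0.    -0.998] F [-8.7 -0.1 18.1] w 1.97095257650418e-05
```

Emit:
{"fn": "apply_moves", "kwargs": {
  "moves": [
    [[0,0,-2,0],[0,0,-2,0],[0,0,-3,0],[0,0,-5,0],[0,0,-10,0],[0,0,-20,0],[0,0,-20,0],[0,0,0,0],[0,0,0,0],[0,0,0,0]]
  ]
}}

```text
clock: 17.3
eef_pos: [0.6055, -0.0509, 0.2548]
tool_rot: [0.92, 0.391, 0.025, 0.011]
ft_force: [-0.5, 0.4, -0.8]
grip_width: -0.0001
```

Emit:
{"fn": "apply_moves", "kwargs": {
  "moves": [
    [[-20,-15,0,0],[-30,-25,0,0],[-30,-25,0,0],[-30,-25,0,0],[-20,-15,0,0],[0,0,0,0],[0,0,0,0],[0,0,0,0],[0,0,0,0],[0,0,0,0]]
  ]
}}

```text
clock: 18.3
eef_pos: [0.4325, -0.0713, 0.2352]
tool_rot: [0.92, 0.392, 0.02, 0.007]
ft_force: [-0.0, -0.1, -0.2]
grip_width: 0.0
```

```bash
python3 lens.py
python3 - <<'E'
from h import *
import pickle
C=pickle.load(open("c0.pkl","rb"))
for n,b in(("scene",(200,220,185,205)),("side",(288,312,160,180))):
    for c in(C[n],cams.camera(n)):
        h=cv2.cvtColor(c["color"],cv2.COLOR_RGB2HSV).astype(int)[b[2]:b[3],b[0]:b[1]]
        m=((h[...,0]<6)|(h[...,0]>174))&(h[...,1]>150)&(h[...,2]>80); print(n,"red n",m.sum(),np.argwhere(m).mean(0).round(2))
c=cams.camera("side"); d=cams.camera("scene")
save("v6.png",np.hstack([cv2.resize(x,None,fx=1.7,fy=1.7) for x in (c["color"][110:340,150:380],d["color"][110:340,130:360])]))
E
```

```text
t 18.3 p [ 0.4325 -0.0713  0.2352] ang 0.806 tiltz [ 0.041  0.003 -0.999] F [-0.  -0.1 -0.2] w 2.388836358799391e-05
post in tool [134.  110.8 117.5]
scene lens [ 0.4705 -0.1981] rad 0.0563 R 0.2027 ang 0.812 [184 134  39  29 346]
side lens [ 0.4776 -0.193 ] rad 0.0568 R 0.1942 ang 0.82 [275 214  44  28 439]
scene red n 87 [11.4  10.11]
scene red n 86 [11.47 10.19]
side red n 60 [ 9.87 11.3 ]
side red n 62 [ 9.71 11.16]
```

View pics/v6.png

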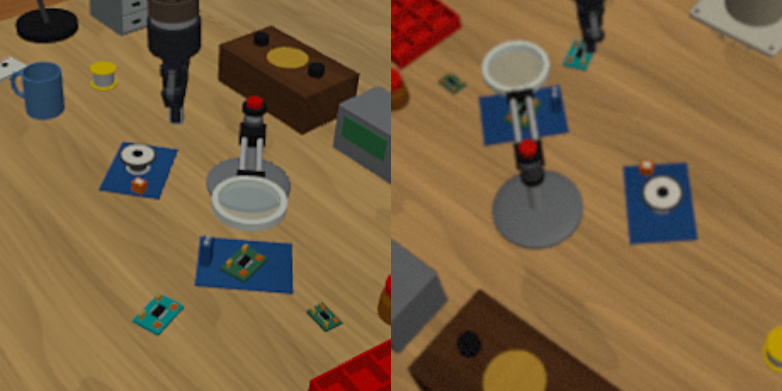

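The final picture shows the red switch back up, the lens unmoved by the press, all other things in place and the gripper clear. I hand in.

```bash
python3 -c "
from workcell import workorder; print(workorder.job_done())"
```

```text
the job is handed in; nothing more can be done
None
```

The job is done and handed in at about 18.5 s of the 45 s. I pushed the arm round with the shut fingertips until the lens stood over the chip of the larger green board on the right mat. Then I pressed the red switch to its stop and let it come up.

**Lens:** The lens and chip angles about the post agree in each camera: 0.812 against 0.812 rad in scene, 0.820 against 0.820 in side. They were unchanged after the press.

**Lens disagreement:** Averaged over both views, the lens measured about 6 mm nearer the post than the chip. Swinging the arm cannot change that distance. The two cameras also differ from each other by 7–9 mm on the same points, well over the stated 2 mm.

**Switch:** Travel stopped dead while the force rose from 11 to 18 N, well over the 4.5 N needed. The red cap looked sunk while pressed and came back to its first size and place afterwards. The TCP stopped at 193 mm, where I had expected about 189 mm from the given fingertip length. I judged the switch fully down from the hard stop and the picture.

**Rest of the bench:** In the last picture the board and the other things in view look unmoved. The jar is only partly in the crops. The gripper is clear of everything.

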